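Clamp a digestion vessel in its bench holder and screw its cap hand-tight

TASK

Close the steel digestion vessel that stands in the bench holder: first swing the holder's cam lever fully round to its stop pin so that the sprung pad clamps the vessel and it cannot turn along, then screw its raised knurled cap down clockwise, regripping as often as needed, until it is fully home and will turn no further. Leave the vessel upright and clamped in the holder, and do not disturb the closed spare vessel, the vial, the tweezers or the amber bottles.

Things in the scene. Friction and masses are not known exactly. Their poses are not given: they have to be found in the camera images.
- holder: Bench holder, bolted down: dark steel base plate 104 x 226 x 14 mm, aluminium V-jaw (top at z = 64 mm) at its +y side, sprung pad, cam and lever at its -y side. Origin: on the bench under the axis of the clamped vessel; the plate spans x +-52, y -154 to +72 mm. z up. Cam and lever turn about an upright pivot at (0, -105) mm of this frame.
- cam (a joint): Angle of the cam and its lever, rad; grows counter-clockwise seen from above. 0: open (lever 158 deg counter-clockwise from the holder's +x), 1.95: lever on the stop pin (along the holder's -y). Starts at 0 to 0.35. The cam's high point (eccentricity 5 mm) meets the pad's carriage at 1.88; at the stop the lever stays by itself; done from 1.82. Needs up to 4 N at the grip.
- lever_grip (a point): Middle of the black upright handle at the end of the cam lever: round, 18 mm thick, 95 mm from the pivot, from 64 to 105 mm above the bench, this point at 85 mm. Pinch it from above at any angle; it can turn in the fingers. The steel lever bar runs below it, top at 62 mm.
- pad: Sprung pad of the holder, a steel block 40 mm wide, 36 mm high, with a rubber face, its middle 33 mm above the bench. Origin: middle of its face. The cam drives it along the holder's +y by 6.5 mm through springs of 6.5 N/mm. Lever open: 2 to 3 mm off the vessel; lever at its stop: it presses the vessel into the V-jaw with 20 to 30 N.
- vessel: Steel digestion vessel, loose, upright on the holder's plate (top at z = 14 mm) between V-jaw and pad: cylinder 54 mm in diameter, 74 mm high, above it a threaded neck with the screw cap; 107 mm high in all when closed, 0.6 kg. Origin: centre of its underside, z along its axis. Unclamped, it turns along with the cap.
- cap (a joint): Angle of the cap on the vessel, rad; grows clockwise seen from above (closing). 0: fully home, where a solid stop is felt; negative: still open. Starts at -8.8 to -6.3 (1.0 to 1.4 turns open). It sinks 0.955 mm per rad (6 mm a turn). The thread drags with about 0.28 Nm and holds the cap where it is left. Home means within 0.1 rad of the stop.
- cap_top (a point): Centre of the top of the cap, a knurled aluminium cylinder 62 mm in diameter, 32 mm high. Cap home: this point 120.5 mm above the bench, the cap's rim at 88.5 mm. At the start 6 to 8.5 mm higher, with dark thread showing below the rim. Grip it across its diameter from above at any angle.
- spare_vessel: A second vessel of the same kind, already closed, standing loose on the bench left of the holder (107 mm high, 62 mm across the cap). Origin: centre of its underside. Bystander.
- vial: Small bottle with a cap, 29 mm in diameter, 56 mm high, loose on the bench at the right far side of the holder. Origin: centre of its underside. Bystander.
- steel_tweezers: Steel tweezers 129 mm long lying on the bench to the near left of the holder, 8 mm high. Origin: centre of their underside. Bystander.
- bottle_amber_250: Reagent bottle, 62 mm across, 128 mm high, on the right of the bench. Origin: centre of its underside. Bystander.
- bottle_amber_100: Reagent bottle, 48 mm across, 103 mm high, beside the larger one. Origin: centre of its underside. Bystander.
- bottle_amber_50: Reagent bottle, 41 mm across, 85 mm high, beside the larger one. Origin: centre of its underside. Bystander.
- hose_side (a point): Point on a thick stiff hose of the room, fixed, 30 mm across, that rises from the bench at the right, close beside and ahead of where the gripper starts, through this point 0.24 m above the bench and on up to 0.7 m, where it arches back to the right. Only an obstacle: draw the gripper back towards the robot before swinging left.
There are look-alikes about, which are no part of the job. What is shaped like the vessel but pink or red is not meant.

How it is judged (in metres and radians):
On the way, in this order (a step that is already met when the one before it is completed fails the run):
1. the vessel is clamped: the cam lever is round at its stop and the pad presses the vessel into the V-jaw (value of joint cam above 1.82 rad and contact force between pad and vessel above 8 N), for 0.2 s.
2. the cap is screwed fully home (value of joint cap above -0.1 rad), for 0.2 s.
At the end, for the whole second after the job is handed in: The cap is fully home (within 0.1 rad of its stop) and still, the cam lever is at its stop (over 1.82 rad) with the pad pressing the vessel with more than 8 N, and the vessel stands upright (within 0.06 rad) and at rest on the holder's plate in the V-jaw, released (all of step 1 and value of joint cap above -0.1 rad and velocity of joint cap below 0.1 rad/s and angle between vessel's own z axis and vertical below 0.06 rad and distance between vessel and holder below 0.022 m and linear speed of vessel below 0.01 m/s); the robot touches nothing.
It fails at once if the spare vessel, the vial, the tweezers or an amber bottle is shoved more than 30 mm or knocked over (distance of any of spare_vessel, vial, steel_tweezers, bottle_amber_250, bottle_amber_100, bottle_amber_50 from where it was at the start of the episode above 0.03 m or angle between any of spare_vessel, vial's own z axis and vertical above 0.5 rad).
It also fails if it takes over 72 s, if anything falls off the work surface, if the arm or the gripper's body presses on something with over 40 N, if the wrist force passes 120 N, or if a joint passes its speed limit or range.

ROBOT

A 6-joint arm with a two-finger parallel gripper is mounted at the origin on a cart in front of the work surface, level with it; the furniture and walls round the work are solid. World frame = base frame: x ahead of the robot, y to its left, z up, the work surface at z = 0. Lengths are in mm, angles in rad, forces in N, time in s.
With the tool pointing down it reaches from about 300 to 825 mm from the base axis. Payload 5.4 kg.
Tool frame: the origin (TCP) lies between the finger pads; the fingertips stand tips_ahead ahead of it and the grasp point (between the pads) lies 2 mm behind it (tips_ahead is the distance from the TCP to the fingertips, in mm); z points along the fingers, x is the direction in which the jaws open and shut, and the axes are right-handed (so a half turn about z gives the same grasp; the last joint's range is limited). The gripper opens to 92 mm and grips with 3 to 60 N. Pads are 20 mm wide; open, the fingers measure 128 mm over their backs; the gripper's body (75 mm by 189 mm) begins 69 mm behind the grasp point.
Start: joints at [0.954, 0.158, 1.597, -0, 1.386, -0.21], TCP at [227.519, 528.054, 231.601] pointing down, gripper open.
Joint ranges: [-2.91, 2.91], [-0.94, 2.29], [0.18, 2.7], [-1.29, 4.43], [0.17, 2.64], [-3, 3]. Speed limits (rad/s): [2.57, 2.57, 3.14, 3.14, 3.14, 3.14].

INTERFACE

Orientations are given as [roll, pitch, yaw] about the fixed x, y, z axes, in that order (R = Rz(yaw) Ry(pitch) Rx(roll)).
In Python, from rig import * gives the robot as it stands.
- The arm moves only by the shell command python3 -m inch 'ROWS' [FORCE]. ROWS is JSON, one flat list of numbers, 7 for each row, row after row: the opening, from -1 (shut) to 1 (fully open), then the shift along the tool's x, y, z scaled (see below), then the turn, a rotation vector about the tool's x, y, z scaled (see below). A call has 1 to 5 rows; each row shifts and turns the pose as measured when the row begins, along the tool's axes as they then stand; what a row does not reach is not made up. The controller multiplies each number of a shift by 0.15 m and each number of a turn by 360 degrees. A row lasts 1/8 s, in which the tool goes at most 62.5 mm and 10.7 degrees, less where a joint would pass 70% of its speed; a pose out of reach is approached as far as the arm can. A call with a number of a shift or a turn outside -1 to 1 is refused whole. A call with a gripper value outside its range is refused whole. The fingers move at their own pace and stop on an object; FORCE is the grip in N (left out, the last holds). Time passes only in rows, so rows that do not move let the fingers close. It gives the time, the measured TCP pose, the force and the opening at its end, in the units of the state.
- get_state(): the state, without advancing time (a new reading comes with each control period).
- read_camera(name): name is "scene" or "top"; returns (picture, depth): 420x560x3 uint8, red, green, blue; 420x560 float32, mm along the optical axis (not along the pixel's ray), 0 where there is no reading.
- camera_info(name): a dict with "fx", "fy", "cx", "cy" (pixels), "dist_coeffs" ([k1, k2, p1, p2, k3] as OpenCV has them; the pictures are not rectified), "rvec" (rotation vector, rad) and "tvec" (3), from world to camera coordinates, as OpenCV has them. Camera axes: x right, y down, z forward; pixel columns grow to the right and rows downward; lengths in mm; the calibration is good to about 2 mm. A picture is of the moment at which its call begins. camera_info takes no time and is no camera call.
- sign_off(): hands the job in, once; it reports no verdict.
Trained networks look in the newest picture that a camera, given by its name, has taken for a name from the list of things; names that differ only in an ending like _2 or _b are one class to them, and where a whole thing is asked for, a point or a joint stands for the part that bears it (a point fixed in the world has none). Each returns a list of dicts, best first, with "confidence" (0 to 1); they miss things now and then, are a little off and sometimes report something else, mostly with a low value. They report only what shows in the picture. A call takes as long as a camera call. They do not tell look-alikes from the thing itself.
- boxes_of(camera, thing): "location" ([x, y, z] in mm, in world coordinates, good to about 4 mm: the middle of the surface that is visible of it).
The state is a dict: "t": time; "joint_pos": joint angles; "qd": joint speeds; "tau": joint torques, N m; "tcp_pos": TCP position; "tool_rot": TCP orientation; "force": force on the tool from outside, world axes, zero at the start; "wrist_torque": the same for the moment, N m; "opening": finger opening in mm.
Only numpy, scipy, OpenCV 4.12 (cv2) and the standard library are available. Lean on these libraries where they do the work, as an engineer would, in place of code of your own. Each camera call takes 0.05 s, during which the arm holds its last target.

## Working session

There is one attempt and no reset: what is moved stays moved. The work goes in short steps, Python scripts to look and compute and a shell command to move; the robot and the scene stay as the last step left them, time stands still between calls to the robot, and variables do not carry over. Pictures are saved under pics/ and viewed, and the job is handed in when it is done.

```bash
ls; mkdir -p pics; python3 - <<'E'
from rig import *
import cv2
s=get_state();print(s)
for n in("scene","top"):
    p,d=read_camera(n);cv2.imwrite(f"pics/{n}0.png",p[...,::-1]);print(camera_info(n))
    import numpy as np;np.save(f"/tmp/{n}d.npy",d)
    for th in("holder","cam","lever_grip","cap_top","vessel","pad","spare_vessel"):
        print(n,th,[(np.round(b["location"]),round(b["confidence"],2)) for b in boxes_of(n,th)])
E
```

```text
pics
{'t': 0.0, 'joint_pos': array([ 9.53896552e-01,  1.59060914e-01,  1.59816675e+00,  4.36532354e-05,
        1.38620215e+00, -2.10112465e-01]), 'qd': array([ 0.00030844,  0.00098159, -0.00147922, -0.00032414, -0.00010289,
       -0.0011464 ]), 'tau': array([-9.02772990e-05, -3.85559821e+01, -3.22114313e+01,  7.02865608e-02,
        3.75530706e-02, -1.24670673e-04]), 'tcp_pos': array([227.18237023, 527.59798895, 230.64502212]), 'tool_rot': array([-3.14116752e+00,  1.78781016e-03,  1.16400135e+00]), 'force': array([-0.42415079,  0.31026986,  0.66749866]), 'wrist_torque': array([-0.04194078, -0.03362237, -0.05439753]), 'opening': 92.05188112990959}
{'fx': 439.51572796545076, 'fy': 439.51572796545076, 'cx': 279.76915335404334, 'cy': 211.3867122481166, 'dist_coeffs': array([0.00236207, 0.        , 0.        , 0.        , 0.        ]), 'rvec': array([ 2.41780109, -0.93795033,  0.25726135]), 'tvec': array([-387.69713974,  374.35422601, 1157.50668336])}
scene holder [(array([532., -22.,  17.]), 0.74), (array([521., -36.,  59.]), 0.66)]
scene cam [(array([522., -36.,  62.]), 0.83)]
scene l
[... 644 characters left out ...]
47,  0.19264369]), 'tvec': array([ -30.35004776,  563.68991888, 1419.62441868])}
top holder [(array([541.,   1.,  16.]), 0.62)]
top cam [(array([564., 214., 108.]), 0.74), (array([537., -35.,  65.]), 0.61)]
top lever_grip [(array([541., -36.,  63.]), 0.54)]
top cap_top [(array([372., -56., 107.]), 0.76), (array([541.,  62., 128.]), 0.67), (array([539.,  -1.,  16.]), 0.53), (array([483., 299., 106.]), 0.47)]
top vessel [(array([480., 301., 106.]), 0.72), (array([539.,  58., 130.]), 0.55), (array([ 654., -362.,   86.]), 0.52), (array([368., -61., 111.]), 0.51)]
top pad [(array([547.,  24.,  49.]), 0.64)]
top spare_vessel [(array([561., 212., 108.]), 0.74), (array([ 653., -427.,   71.]), 0.53)]
```

View pics/scene0.png

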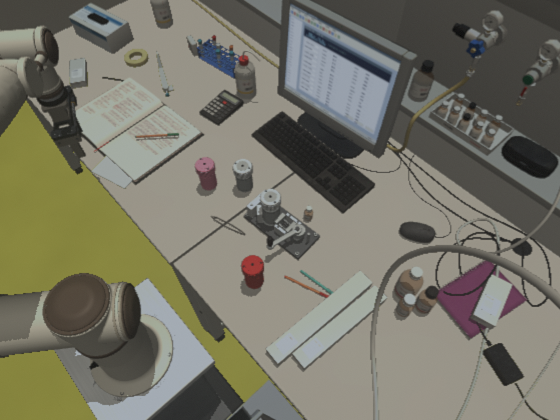

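View pics/top0.png

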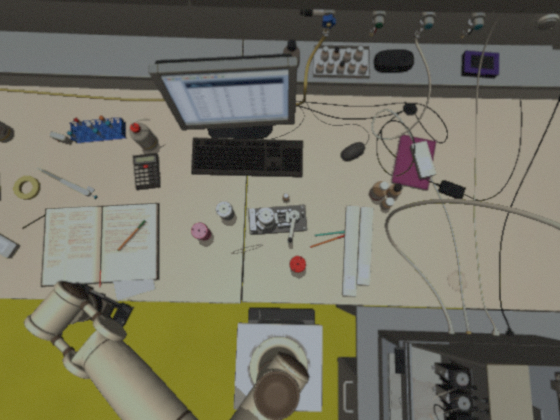

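The scene view shows the holder at about (285,228) with the cap at (268,200), the lever handle near (270,242), the spare at (243,175), and pink and red look-alikes. The top view has the plate at (248–307, 206–233), the cap at (266,215) and the handle at about (291,238). Next I'll get the exact holder pose from depth.

```bash
cat > h.py <<'E'
import numpy as np,cv2
from rig import *
def cloud(n,d):
    c=camera_info(n);K=np.array([[c["fx"],0,c["cx"]],[0,c["fy"],c["cy"]],[0,0,1]])
    v,u=np.mgrid[0:420,0:560]
    p=cv2.undistortPoints(np.stack([u,v],-1).reshape(-1,1,2).astype(float),K,np.array(c["dist_coeffs"])).reshape(-1,2)
    z=d.reshape(-1);X=np.c_[p*z[:,None],z];R=cv2.Rodrigues(c["rvec"])[0]
    W=(X-c["tvec"])@R
    W[z==0]=np.nan
    return W.reshape(420,560,3)
def proj(n,P):
    c=camera_info(n);K=np.array([[c["fx"],0,c["cx"]],[0,c["fy"],c["cy"]],[0,0,1]])
    return cv2.projectPoints(np.array(P,float).reshape(-1,3),c["rvec"],c["tvec"],K,np.array(c["dist_coeffs"]))[0].reshape(-1,2)
E
python3 - <<'E'
from h import *
for n in("scene","top"):
    W=cloud(n,np.load(f"/tmp/{n}d.npy"))
    r=(W[...,0]>420)&(W[...,0]<640)&(W[...,1]>-130)&(W[...,1]<130)
    for lo,hi in((8,22),(75,112),(122,140)):
        m=r&(W[...,2]>lo)&(W[...,2]<hi);P=W[m]
        print(n,lo,hi,len(P),P.mean(0).round(1),P.min(0).round(),P.max(0).round())
        if lo==8: print(cv2.minAreaRect(P[:,:2].astype(np.float32)))
        if lo>8: print(P[:40].round().astype(int).tolist())
    im=cv2.imread(f"pics/{n}0.png")
    if n=="scene": c=im[170:270,220:340]
    else: c=im[190:260,235:325]
    cv2.imwrite(f"pics/{n}_z.png",cv2.resize(c,None,fx=6,fy=6,interpolation=cv2.INTER_CUBIC))
E
```

```text
scene 8 22 994 [536.8 -13.1  13.3] [ 431. -129.    8.] [635. 128.  22.]
((515.324951171875, 12.189666748046875), (213.384765625, 236.85182189941406), 15.740601539611816)
scene 75 112 153 [504.5  19.5  94.5] [450. -38.  75.] [560.  76. 112.]
[[517, 76, 111], [516, 75, 107], [557, 33, 112], [514, 74, 105], [514, 69, 111], [555, 36, 105], [558, 36, 102], [513, 68, 108], [548, 33, 111], [552, 33, 106], [544, 32, 111], [549, 34, 104], [560, 42, 82], [513, 63, 103], [511, 57, 111], [515, 57, 108], [518, 52, 109], [537, 33, 111], [539, 32, 110], [541, 29, 112], [549, 34, 98], [558, 40, 82], [518, 70, 84], [514, 61, 99], [514, 55, 105], [517, 50, 108], [519, 48, 109], [522, 42, 112], [530, 34, 112], [533, 34, 109], [536, 33, 107], [540, 33, 103], [543, 32, 102], [553, 38, 84], [517, 69, 81], [518, 66, 84], [514, 56, 98], [516, 55, 98], [517, 51, 101], [518, 47, 106]]
scene 122 140 283 [541.4  60.6 127.8] [512.  32. 122.] [572.  90. 134.]
[[554, 87, 130], [557, 86, 127], [558, 82, 130], [562, 82, 126], [562, 78, 131], [565, 78, 128], [568, 76, 127], [548, 89, 127], [549, 86, 129], [552, 84, 1
[... 1193 characters left out ...]
0 217 [546.7  60.7 129.8] [518.  33. 122.] [577.  92. 138.]
[[576, 67, 129], [576, 63, 128], [576, 60, 130], [576, 56, 130], [577, 53, 125], [573, 78, 125], [572, 74, 128], [572, 70, 132], [573, 67, 126], [571, 63, 134], [573, 60, 127], [572, 56, 133], [573, 52, 130], [573, 49, 129], [574, 45, 123], [568, 81, 130], [568, 78, 131], [569, 74, 127], [568, 70, 133], [569, 67, 126], [568, 59, 133], [569, 56, 130], [568, 52, 134], [569, 49, 129], [569, 45, 131], [569, 41, 128], [565, 85, 129], [565, 81, 127], [565, 78, 130], [565, 74, 126], [565, 70, 131], [565, 67, 131], [564, 63, 134], [566, 60, 127], [565, 56, 129], [564, 52, 135], [565, 48, 130], [565, 45, 129], [565, 41, 133], [560, 85, 132]]
```

View pics/scene_z.png

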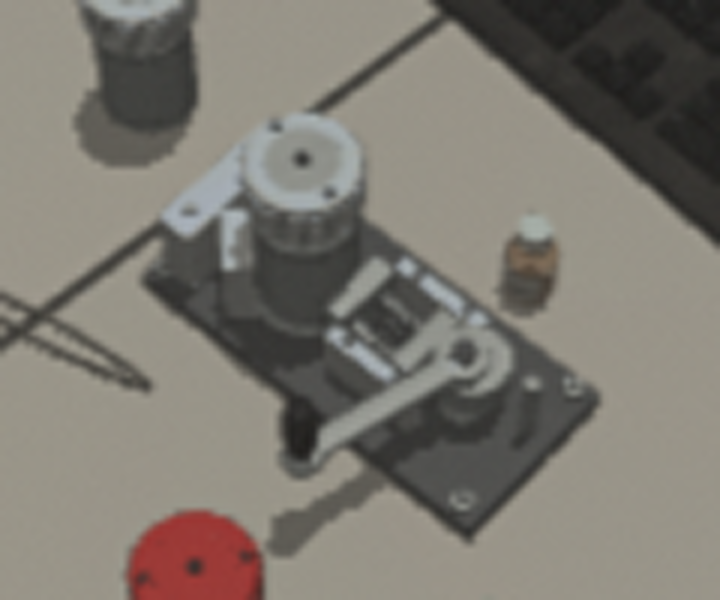

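View pics/top_z.png

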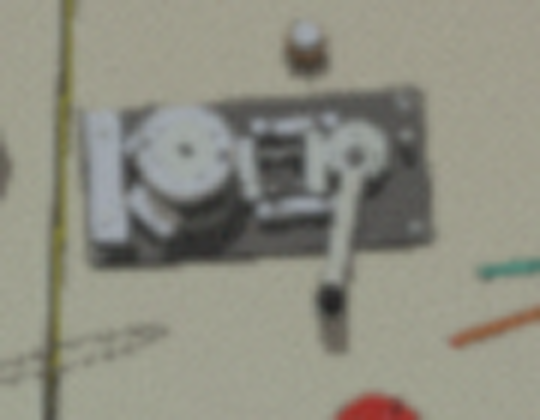

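```bash
python3 - <<'E'
from h import *
from scipy.optimize import least_squares
f=lambda p,o:(np.array(p)+.5)/6-.5+np.array(o)
# corners local at z=14: left(+y) ...
L=lambda x,y,z:[x,y,z]
obs=[("top",L(52,72,14),f((82,110),(235,190))),("top",L(52,-154,14),f((422,88),(235,190))),("top",L(-52,-154,14),f((433,240),(235,190))),("top",L(-52,72,14),f((90,265),(235,190))),
("scene",L(-52,72,14),f((145,276),(220,170))),("scene",L(52,-154,14),f((601,393),(220,170))),("scene",L(-52,-154,14),f((470,535),(220,170)))]
def T(p,X):
    c,s=np.cos(p[2]),np.sin(p[2]);return [p[0]+c*X[0]-s*X[1],p[1]+s*X[0]+c*X[1],X[2]]
def res(p,cams):return np.concatenate([proj(n,T(p,X))[0]-u for n,X,u in obs if n in cams])
for cams in(("top",),("scene",),("top","scene")):
    r=least_squares(res,[540,60,0],args=(cams,));print(cams,r.x.round(3),r.fun.round(1))
p=r.x
print("pivot",T(p,[0,-105,60]))
# lever angle from handle top (105) & pixel
for n,u in(("top",f((330,298),(235,190))),("scene",f((298,403),(220,170)))):
    for th0 in [0]:
        z=85 if n=="top" else 105
        g=least_squares(lambda q:proj(n,[q[0],q[1],105 if n=="scene" else 100])[0]-u,[460,-40]).x
        pv=np.array(T(p,[0,-105,0])[:2]);d=g-pv
        print(n,"grip",g,np.hypot(*d),np.degrees(np.arctan2(d[1],d[0])-p[2])%360-158)
# cap top centre
for n,u in(("top",f((186,150),(235,190))),("scene",f((302,158),(220,170)))):
    print(n,least_squares(lambda q:proj(n,[q[0],q[1],128])[0]-u,[540,60]).x)
E
```

```text
('top',) [5.49206e+02 6.05360e+01 9.40000e-02] [-0.3 -0.2  0.2 -0.3  0.4  0.3 -0.2  0.1]
('scene',) [5.42848e+02 6.06890e+01 1.02000e-01] [-0.8 -0.3  0.7  0.4  0.1 -0.1]
('top', 'scene') [5.46186e+02 6.07750e+01 9.30000e-02] [-0.4  0.6  0.1  0.4  0.3  1.1 -0.4  0.9  0.  -1.2  1.3  0.   0.5 -0.6]
pivot [np.float64(555.9804112267788), np.float64(-43.767417077399195), 60]
top grip [463.83007316 -29.06399346] 93.31599794592127 7.582247815451126
scene grip [461.76750478 -26.37504977] 95.8048338090402 6.188443419493495
top [548.35695286  60.4177671 ]
scene [544.52915269  63.28883945]
```

```bash
python3 -m inch '[0.3,-0.27,0.29,0,0,0,0, 0.3,-0.27,0.29,0,0,0,0, 0.3,-0.27,0.29,0,0,0,0, 0.3,-0.27,0.29,0,0,0,0, 0.3,-0.27,0.29,0,0,0,0]' 40; python3 -c "
import rig;print([n for n in dir(rig) if n[0]!='_'])
try: print(rig.tips_ahead)
except Exception as e: print(e)"
```

```text
t: 1.42
tcp_pos: [349.7, 251.8, 231.8]
tool_rot: [3.139, -0.002, 1.172]
force: [0.2, -0.2, -0.1]
opening: 59.8
['Unreachable', 'boxes_of', 'camera_info', 'get_state', 'read_camera', 'sign_off', 'tips_ahead']
17.0
```

```bash
python3 -m inch '[0.3,-0.28,0.28,0,0,0,0, 0.3,-0.28,0.28,0,0,0,0, 0.3,-0.28,0.28,0,0,0,0, 0.3,-0.28,0.28,0,0,0,0, 0.3,-0.28,0.28,0.1,0,0,0]'; python3 -m inch '[0.3,0,0,0.2,0,0,0]'; python3 - <<'E'
from h import *
for n in("scene","top"):
    p,d=read_camera(n);im=p[...,::-1]
    c=im[150:270,200:340] if n=="scene" else im[180:260,225:325]
    cv2.imwrite(f"pics/{n}1.png",cv2.resize(c,None,fx=5,fy=5,interpolation=cv2.INTER_CUBIC))
E
```

```text
t: 2.05
tcp_pos: [465.4, -32.5, 220.0]
tool_rot: [3.13, -0.005, 1.172]
force: [0.2, -0.3, 0.9]
opening: 60.0
t: 2.17
tcp_pos: [467.8, -36.5, 191.0]
tool_rot: [3.126, -0.005, 1.166]
force: [-0.3, -0.1, -0.3]
opening: 59.5
```

View pics/scene1.png

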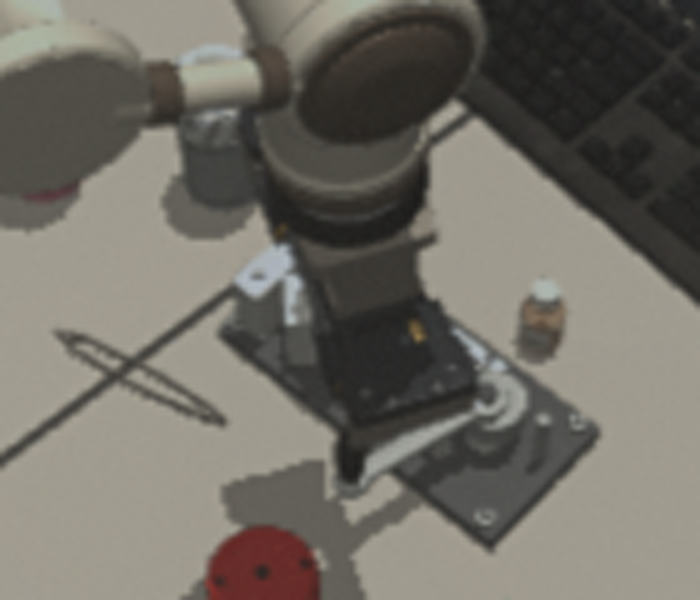

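View pics/top1.png

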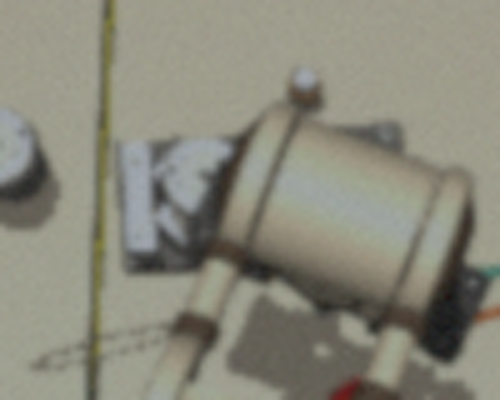

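```bash
python3 -m inch '[0.3,0.04,-0.053,0.1,0.0025,0,0, 0.3,0,0,0.1,0,0,0]'; python3 -m inch '[0.3,0,0,0,0,0,0]'
```

```text
t: 2.52
tcp_pos: [459.6, -22.7, 157.9]
tool_rot: [-3.133, -0.006, 1.171]
force: [0.6, -0.8, -0.2]
opening: 60.1
t: 2.65
tcp_pos: [458.8, -21.7, 156.9]
tool_rot: [-3.132, -0.006, 1.173]
force: [-0.2, -0.3, 0.5]
opening: 59.8
```

```bash
python3 -m inch '[0.3,-0.028,0.042,0.1,-0.0015,0.001,0, 0.3,0,0,0.1,0,0,0, 0.3,0,0,0.1,0,0,0, 0.3,0,0,0.1,0,0,0,0.3,0,0,0,0,0,0]'
```

```text
t: 3.28
tcp_pos: [464.2, -26.3, 95.4]
tool_rot: [3.139, -0.012, 1.176]
force: [0.8, -0.0, -0.4]
opening: 59.6
```

```bash
python3 -m inch '[0.3,0,0,0.05,0,0,0, -1,0,0,0,0,0,0,-1,0,0,0,0,0,0]' 40; python3 -m inch '[-1,0,0,0,0,0,0,-1,0,0,0,0,0,0]'
```

```text
t: 3.65
tcp_pos: [465.1, -26.4, 88.2]
tool_rot: [3.138, -0.012, 1.176]
force: [-0.2, 0.8, 0.3]
opening: 41.6
t: 3.9
tcp_pos: [465.2, -26.7, 88.7]
tool_rot: [3.137, -0.012, 1.176]
force: [-1.2, -0.7, -0.2]
opening: 21.7
```

```bash
python3 -m inch '[-1,0,0,0,0,0,0,-1,0,0,0,0,0,0]'; python3 -c "
from rig import *;s=get_state();print(s['force'],s['opening'],s['tcp_pos'])"
```

```text
t: 4.15
tcp_pos: [465.1, -26.7, 88.6]
tool_rot: [3.137, -0.011, 1.176]
force: [1.4, 0.9, 0.1]
opening: 17.4
[1.44643828 0.91026511 0.06433856] 17.353568283647604 [465.06131449 -26.74595333  88.62066314]
```

```bash
cat > arc.py <<'E'
import sys
from h import *
pv=np.array([558,-44.5]);R=95.
s=get_state();P=s["tcp_pos"];yaw=s["tool_rot"][2]
d=P[:2]-pv;a=np.degrees(np.arctan2(d[1],d[0]))%360
print("angle",a,"r",np.hypot(*d),"yaw",yaw,"z",P[2],"F",s["force"].round(1),"q6",s["joint_pos"][5])
da=float(sys.argv[1]);dy=float(sys.argv[2])
c=P[:2]
for i in range(5):
    a+=da;t=pv+R*np.array([np.cos(np.radians(a)),np.sin(np.radians(a))])
    D=t-c;x=D@[np.cos(yaw),np.sin(yaw)];y=D@[np.sin(yaw),-np.cos(yaw)]
    print(np.round([x/150,y/150,(P[2]-88)/150 if i==0 else 0,0,0,-dy/360],3).tolist())
    c=t;yaw+=np.radians(dy)
E
python3 arc.py 9 6
```

```text
angle 169.18510333153714 r 94.61926567407748 yaw 1.1759165854770566 z 88.62066314314242 F [1.4 0.9 0.1] q6 -1.5071670017490613
[-0.096, 0.025, 0.004, 0.0, 0.0, -0.017]
[-0.094, 0.033, 0.0, 0.0, 0.0, -0.017]
[-0.092, 0.038, 0.0, 0.0, 0.0, -0.017]
[-0.09, 0.042, 0.0, 0.0, 0.0, -0.017]
[-0.087, 0.047, 0.0, 0.0, 0.0, -0.017]
```

```bash
python3 -c "
from rig import *;print(get_state()['joint_pos'].round(3))"; python3 -m inch '[-1,-0.096,0.025,0.004,0,0,-0.017,-1,-0.094,0.033,0,0,0,-0.017,-1,-0.092,0.038,0,0,0,-0.017]'; python3 arc.py 9 6
```

```text
[-0.325  0.037  2.031  0.013  1.068 -1.507]
t: 4.53
tcp_pos: [466.4, -67.9, 88.5]
tool_rot: [3.136, -0.016, 1.511]
force: [-2.0, 7.9, 5.0]
opening: 17.3
angle 194.30125836350828 r 94.53631663432894 yaw 1.5105074920708161 z 88.46343477426616 F [-2.   7.9  5. ] q6 -1.9324910116597902
[-0.093, 0.035, 0.003, 0.0, 0.0, -0.017]
[-0.09, 0.042, 0.0, 0.0, 0.0, -0.017]
[-0.088, 0.047, 0.0, 0.0, 0.0, -0.017]
[-0.085, 0.052, 0.0, 0.0, 0.0, -0.017]
[-0.082, 0.056, 0.0, 0.0, 0.0, -0.017]
```

```bash
python3 -m inch '[-1,-0.093,0.035,0.003,0,0,-0.015,-1,-0.09,0.042,0,0,0,-0.015,-1,-0.088,0.048,0,0,0,-0.015,-1,-0.085,0.054,0,0,0,-0.015]'; python3 arc.py 9 5
```

```text
t: 5.03
tcp_pos: [493.7, -113.8, 88.3]
tool_rot: [3.139, -0.027, 1.906]
force: [-9.6, 4.9, 11.6]
opening: 17.4
angle 227.15091192187668 r 94.5806771748553 yaw 1.9062210287176455 z 88.27902489718296 F [-9.6  4.9 11.6] q6 -2.394809158861906
[-0.085, 0.051, 0.002, 0.0, 0.0, -0.014]
[-0.08, 0.059, 0.0, 0.0, 0.0, -0.014]
[-0.076, 0.064, 0.0, 0.0, 0.0, -0.014]
[-0.071, 0.07, 0.0, 0.0, 0.0, -0.014]
[-0.066, 0.074, 0.0, 0.0, 0.0, -0.014]
```

```bash
python3 -m inch '[-1,-0.085,0.051,0.002,0,0.003,-0.011,-1,-0.08,0.059,0,0,0,-0.011,-1,-0.074,0.067,0,0,0,-0.011,-1,-0.069,0.073,0,0,0,-0.011]'; python3 arc.py 5 0
```

```text
t: 5.52
tcp_pos: [541.8, -138.0, 88.1]
tool_rot: [3.139, -0.057, 2.2]
force: [-11.1, 1.1, 10.1]
opening: 17.6
angle 260.1642014323205 r 94.92463197507222 yaw 2.1999103461506366 z 88.06664510151175 F [-11.1   1.1  10.1] q6 -2.6935238855631574
[-0.038, 0.04, 0.0, 0.0, 0.0, -0.0]
[-0.034, 0.043, 0.0, 0.0, 0.0, -0.0]
[-0.03, 0.046, 0.0, 0.0, 0.0, -0.0]
[-0.026, 0.049, 0.0, 0.0, 0.0, -0.0]
[-0.022, 0.051, 0.0, 0.0, 0.0, -0.0]
```

```bash
python3 -m inch '[-1,-0.038,0.04,0,0,0,0,-1,-0.034,0.043,0,0,0,0,-1,-0.03,0.046,0,0,0,0]'; python3 arc.py 4 0
```

```text
t: 5.9
tcp_pos: [562.3, -139.6, 88.1]
tool_rot: [-3.133, -0.064, 2.206]
force: [-11.9, -0.9, 7.3]
opening: 17.9
angle 272.6180458206348 r 95.21946875774353 yaw 2.2059865443595936 z 88.10312986866076 F [-11.9  -0.9   7.3] q6 -2.678617417315521
[-0.022, 0.038, 0.001, 0.0, 0.0, -0.0]
[-0.021, 0.039, 0.0, 0.0, 0.0, -0.0]
[-0.018, 0.04, 0.0, 0.0, 0.0, -0.0]
[-0.015, 0.042, 0.0, 0.0, 0.0, -0.0]
[-0.012, 0.043, 0.0, 0.0, 0.0, -0.0]
```

```bash
python3 -m inch '[-1,-0.03,0.05,0,0,0,0,-1,-0.03,0.05,0,0,0,0]'; python3 arc.py 4 0
```

```text
t: 6.15
tcp_pos: [563.3, -139.3, 87.8]
tool_rot: [-3.096, -0.091, 2.211]
force: [-39.8, -3.5, 27.5]
opening: 18.3
angle 273.21746836516104 r 94.99021905745776 yaw 2.2109227411668333 z 87.75389565204034 F [-39.8  -3.5  27.5] q6 -2.6647126269016748
[-0.023, 0.038, -0.002, 0.0, 0.0, -0.0]
[-0.02, 0.039, 0.0, 0.0, 0.0, -0.0]
[-0.018, 0.041, 0.0, 0.0, 0.0, -0.0]
[-0.015, 0.042, 0.0, 0.0, 0.0, -0.0]
[-0.012, 0.043, 0.0, 0.0, 0.0, -0.0]
```

```bash
python3 -m inch '[-1,0,0,0,0,0,0,-1,0,0,0,0,0,0]'; python3 -m inch '[0,0,0,0,0,0,0,0,0,0,0,0,0,0]'; python3 arc.py 4 0
```

```text
t: 6.4
tcp_pos: [562.3, -139.6, 88.3]
tool_rot: [-3.094, -0.092, 2.212]
force: [-0.9, 1.8, -2.9]
opening: 18.3
t: 6.65
tcp_pos: [562.8, -139.5, 88.2]
tool_rot: [-3.095, -0.091, 2.212]
force: [0.5, -0.2, 0.4]
opening: 36.3
angle 272.92184905347165 r 95.08423245869494 yaw 2.2115281235722795 z 88.22195407190037 F [ 0.5 -0.2  0.4] q6 -2.6653920948922174
[-0.023, 0.038, 0.001, 0.0, 0.0, -0.0]
[-0.021, 0.039, 0.0, 0.0, 0.0, -0.0]
[-0.018, 0.04, 0.0, 0.0, 0.0, -0.0]
[-0.015, 0.042, 0.0, 0.0, 0.0, -0.0]
[-0.012, 0.043, 0.0, 0.0, 0.0, -0.0]
```

```bash
cat > go.py <<'E'
import sys
from h import *
from scipy.spatial.transform import Rotation as Ro, Slerp
x,y,z,yaw,N=map(float,sys.argv[1:6]);N=int(N)
s=get_state();P=s["tcp_pos"];R0=Ro.from_euler("xyz",s["tool_rot"])
R1=Ro.from_euler("xyz",[np.pi,0,yaw]);T=np.array([x,y,z])
w=(R0.inv()*R1).as_rotvec()
print("pos",P.round(1),"rot",s["tool_rot"].round(3),"q",s["joint_pos"].round(2),"F",s["force"].round(1),"M",s["wrist_torque"].round(2),"op",round(s["opening"],1))
print("dpos",(T-P).round(1),"rotdeg",np.degrees(w).round(2))
for i in range(N):
    d=R0.inv().apply((T-P)/N)
    print(np.round(d/150,3).tolist()+np.round(np.degrees(w)/N/360,4).tolist())
    R0=R0*Ro.from_rotvec(w/N)
E
python3 go.py 562.5 -139.5 200 2.21 4
```

```text
pos [ 562.8 -139.5   88.2] rot [-3.095 -0.091  2.212] q [-0.45  0.39  1.61  0.    1.24 -2.67] F [ 0.5 -0.2  0.4] M [ 0.12 -0.01 -0.04] op 36.3
dpos [ -0.3  -0.  111.8] rotdeg [-2.67 -5.23  0.21]
[0.017, -0.009, -0.185, -0.0019, -0.0036, 0.0001]
[0.013, -0.007, -0.186, -0.0019, -0.0036, 0.0001]
[0.009, -0.005, -0.186, -0.0019, -0.0036, 0.0001]
[0.005, -0.003, -0.186, -0.0019, -0.0036, 0.0001]
```

```bash
python3 -m inch '[0.3,0.017,-0.009,-0.18,-0.002,-0.0036,0,0.3,0.013,-0.007,-0.18,-0.002,-0.0036,0,0.3,0.009,-0.005,-0.18,-0.002,-0.0036,0,0.5,0.005,-0.003,-0.1,0,-0.003,0,1,0,0,0,0,0,0]'; python3 go.py 546 61 185 2.7 5;python3 - <<'E'
from h import *
for n in("scene","top"):
    p,d=read_camera(n);im=p[...,::-1]
    np.save(f"/tmp/{n}d2.npy",d)
    c=im[150:270,200:340] if n=="scene" else im[180:260,225:325]
    cv2.imwrite(f"pics/{n}2.png",cv2.resize(c,None,fx=5,fy=5,interpolation=cv2.INTER_CUBIC))
E
```

```text
t: 7.28
tcp_pos: [562.0, -139.0, 185.9]
tool_rot: [-3.134, -0.004, 2.213]
force: [0.1, 1.1, -0.8]
opening: 77.0
pos [ 562.  -139.   185.9] rot [-3.134 -0.004  2.213] q [-0.45  0.21  1.63 -0.01  1.31 -2.66] F [ 0.1  1.1 -0.8] M [ 0.05  0.08 -0.01] op 77.0
dpos [-16.  200.   -0.9] rotdeg [ -0.38  -0.33 -27.93]
[0.226, 0.143, 0.001, -0.0002, -0.0002, -0.0155]
[0.211, 0.164, 0.001, -0.0002, -0.0002, -0.0155]
[0.194, 0.184, 0.001, -0.0002, -0.0002, -0.0155]
[0.176, 0.202, 0.001, -0.0002, -0.0002, -0.0155]
[0.155, 0.218, 0.001, -0.0002, -0.0002, -0.0155]
```

View pics/scene2.png

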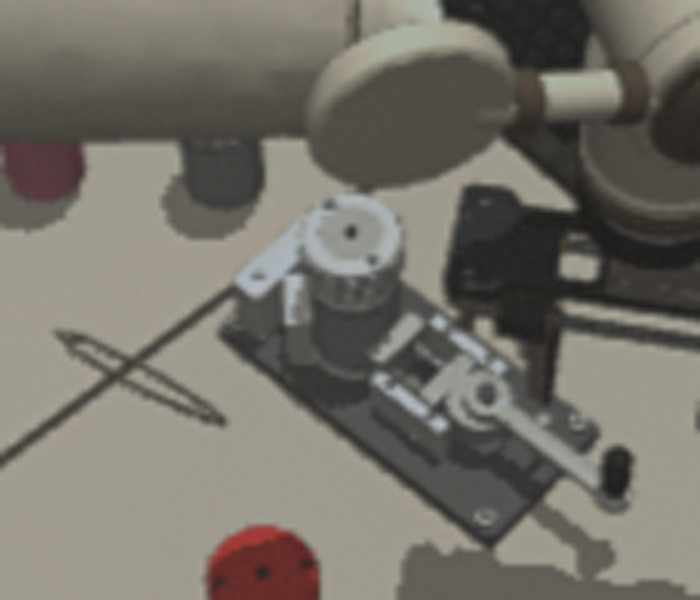

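View pics/top2.png

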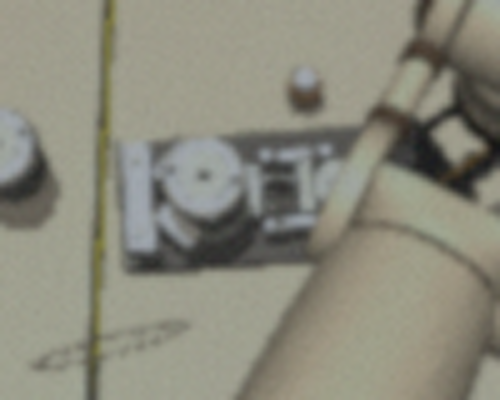

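```bash
python3 - <<'E'
from h import *
from scipy.optimize import least_squares
f=lambda p,o:(np.array(p)+.5)/5-.5+np.array(o)
for n,u,z in(("scene",f((617,455),(200,150)),105),("scene",f((350,232),(200,150)),128),("top",f((204,175),(225,180)),128)):
    print(n,least_squares(lambda q:proj(n,[q[0],q[1],z])[0]-u,[540,60]).x)
for n in("scene","top"):
    W=cloud(n,np.load(f"/tmp/{n}d2.npy"));m=(W[...,2]>118)&(W[...,2]<140)&(np.hypot(W[...,0]-546,W[...,1]-61)<45)
    P=W[m];print(P.mean(0),np.median(P[:,2]),P.min(0),P.max(0))
E
```

```text
scene [ 562.93657329 -135.97433993]
scene [543.6638614   63.68998738]
top [548.27850747  61.08070792]
[540.33078787  59.54746321 127.1026672 ] 127.51556667708348 [511.21833607  31.71700828 118.07192237] [573.54098807  91.20575744 132.82151624]
[546.00705257  61.54325048 129.99258217] 130.49014775258166 [517.77860306  33.22113886 118.01310765] [577.669701    91.98147951 139.30986407]
```

```bash
python3 -m inch '[1,0.226,0.143,0,0,0,-0.0155,1,0.211,0.164,0,0,0,-0.0155,1,0.194,0.184,0,0,0,-0.0155,1,0.176,0.202,0,0,0,-0.0155,1,0.09,0.13,0,0,0,-0.0155]'; python3 -m inch '[1,0,0,0,0,0,0]'; python3 go.py 546 62 140 2.7 2
```

```text
t: 8.0
tcp_pos: [542.7, 48.9, 176.4]
tool_rot: [-3.135, -0.024, 2.71]
force: [0.7, -0.1, -0.6]
opening: 92.0
t: 8.12
tcp_pos: [541.8, 50.1, 175.0]
tool_rot: [-3.134, -0.026, 2.712]
force: [0.5, -0.2, -1.1]
opening: 91.9
pos [541.8  50.1 175. ] rot [-3.134 -0.026  2.712] q [-0.13  0.15  1.72  0.    1.3  -2.84] F [ 0.5 -0.2 -1.1] M [ 0.05  0.06 -0.01] op 91.9
dpos [  4.2  11.9 -35. ] rotdeg [-0.46 -1.51  0.67]
[0.001, 0.043, 0.116, -0.0006, -0.0021, 0.0009]
[0.003, 0.042, 0.117, -0.0006, -0.0021, 0.0009]
```

```bash
python3 -m inch '[1,0.002,0.083,0.05,-0.0012,-0.004,0.001,1,0,0,0.02,0,0,0,1,0,0,0,0,0,0]'; python3 go.py 546 62 114 2.7 3
```

```text
t: 8.5
tcp_pos: [546.1, 58.8, 162.0]
tool_rot: [-3.139, -0.004, 2.699]
force: [-0.0, 0.6, 0.4]
opening: 91.9
pos [546.1  58.8 162. ] rot [-3.139 -0.004  2.699] q [-0.11  0.16  1.74 -0.    1.25 -2.81] F [-0.   0.6  0.4] M [ 0.12  0.05 -0.02] op 91.9
dpos [ -0.1   3.2 -48. ] rotdeg [-0.17 -0.23 -0.05]
[0.003, 0.007, 0.107, -0.0002, -0.0002, -0.0]
[0.003, 0.006, 0.107, -0.0002, -0.0002, -0.0]
[0.003, 0.006, 0.107, -0.0002, -0.0002, -0.0]
```

```bash
python3 -m inch '[1,0.003,0.006,0.11,0,0,0,1,0.003,0.006,0.11,0,0,0,1,0.003,0.006,0.11,0,0,0,1,0,0,0,0,0,0]'; python3 go.py 546 62 114 2.7 2; python3 - <<'E'
from h import *
for n in("scene","top"):
    p,d=read_camera(n);im=p[...,::-1]
    c=im[150:270,200:340] if n=="scene" else im[180:260,225:325]
    cv2.imwrite(f"pics/{n}3.png",cv2.resize(c,None,fx=5,fy=5,interpolation=cv2.INTER_CUBIC))
E
```

```text
t: 9.0
tcp_pos: [545.0, 60.4, 107.8]
tool_rot: [-3.137, -0.006, 2.696]
force: [-0.2, -0.6, -0.1]
opening: 91.9
pos [545.   60.4 107.8] rot [-3.137 -0.006  2.696] q [-0.11  0.23  1.78 -0.    1.15 -2.8 ] F [-0.2 -0.6 -0.1] M [ 0.06 -0.    0.07] op 91.9
dpos [1.  1.6 6.2] rotdeg [-0.24 -0.37 -0.21]
[-0.001, 0.006, -0.021, -0.0003, -0.0005, -0.0003]
[-0.001, 0.006, -0.021, -0.0003, -0.0005, -0.0003]
```

View pics/scene3.png

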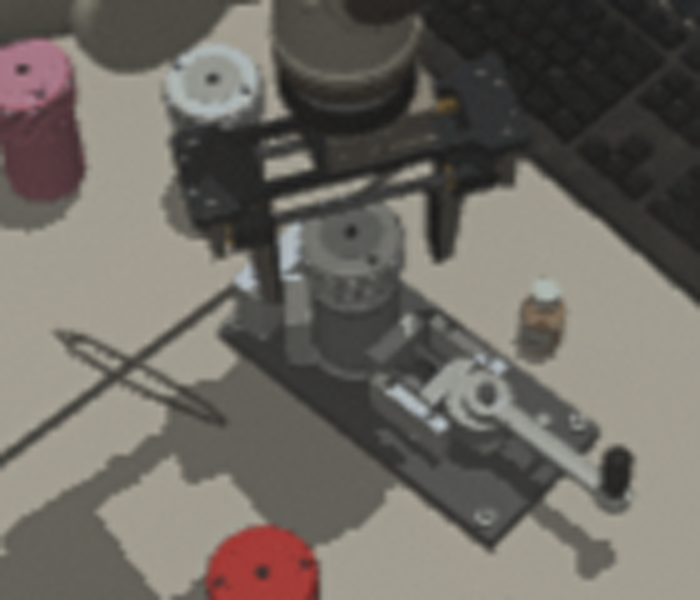

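```bash
python3 -m inch '[1,-0.002,0.012,-0.04,0,-0.001,0,-1,0,0,0,0,0,0,-1,0,0,0,0,0,0]' 25; python3 -m inch '[-1,0,0,0,0,0,0,-1,0,0,0,0,0,0]';python3 go.py 546 62 113 2.7 1
```

```text
t: 9.48
tcp_pos: [549.1, 61.9, 118.3]
tool_rot: [-3.14, 0.007, 2.697]
force: [0.6, -0.4, -0.5]
opening: 74.2
t: 9.72
tcp_pos: [545.5, 63.4, 118.1]
tool_rot: [-3.139, -0.002, 2.697]
force: [-2.2, 0.8, 2.7]
opening: 61.4
pos [545.5  63.4 118.1] rot [-3.139e+00 -2.000e-03  2.697e+00] q [-0.1   0.21  1.77 -0.    1.16 -2.8 ] F [-2.2  0.8  2.7] M [ 0.18  0.52 -0.06] op 61.4
dpos [ 0.5 -1.4 -5.1] rotdeg [-0.17 -0.13 -0.18]
[-0.007, -0.007, 0.034, -0.0005, -0.0004, -0.0005]
```

```bash
python3 -m inch '[-1,0,0,0.001,0,0,0.029,-1,0,0,0.001,0,0,0.029,-1,0,0,0.001,0,0,0.029,-1,0,0,0.001,0,0,0.029,-1,0,0,0.001,0,0,0.029]'; python3 go.py 545.5 63 117.5 -2.8 1
```

```text
t: 10.35
tcp_pos: [546.5, 62.2, 117.4]
tool_rot: [-3.14, 0.005, 1.761]
force: [0.7, -1.5, -0.0]
opening: 61.5
pos [546.5  62.2 117.4] rot [-3.14   0.005  1.761] q [-0.1   0.21  1.77 -0.01  1.16 -1.86] F [ 0.7 -1.5 -0. ] M [-0.07 -0.01  0.25] op 61.5
dpos [-1.   0.8  0.1] rotdeg [ -0.31   0.15 -98.68]
[0.007, -0.005, -0.001, -0.0009, 0.0004, -0.2741]
```

```bash
for i in 1 ; do python3 -m inch '[-1,0,0,0.001,0,0,0.029,-1,0,0,0.001,0,0,0.029,-1,0,0,0.001,0,0,0.029,-1,0,0,0.001,0,0,0.029,-1,0,0,0.001,0,0,0.029]'; done; python3 -m inch '[-1,0,0,0.001,0,0,0.029,-1,0,0,0.001,0,0,0.029,-1,0,0,0.001,0,0,0.029,-1,0,0,0.001,0,0,0.029,-1,0,0,0.001,0,0,0.029]'; python3 go.py 545.5 63 117.5 -2.8 1
```

```text
t: 10.98
tcp_pos: [546.0, 60.5, 116.4]
tool_rot: [3.137, 0.008, 0.823]
force: [-1.1, -1.4, 0.2]
opening: 61.3
t: 11.6
tcp_pos: [544.4, 59.7, 115.6]
tool_rot: [3.13, 0.004, -0.114]
force: [-2.1, -0.2, 1.1]
opening: 61.6
pos [544.4  59.7 115.6] rot [ 3.13   0.004 -0.114] q [-0.1   0.21  1.78 -0.01  1.16  0.01] F [-2.1 -0.2  1.1] M [0.18 0.29 0.31] op 61.6
dpos [1.1 3.3 1.9] rotdeg [  0.54  -0.79 153.89]
[0.005, -0.022, -0.013, 0.0015, -0.0022, 0.4275]
```

```bash
python3 -m inch '[-1,0,0,0.001,0,0,0.029,-1,0,0,0.001,0,0,0.029,-1,0,0,0.001,0,0,0.029,-1,0,0,0.001,0,0,0.029,-1,0,0,0.001,0,0,0.029]'; python3 go.py 545.5 63 117.5 -2.8 1;python3 - <<'E'
from h import *
n="scene"
p,d=read_camera(n);im=p[...,::-1]
c=im[150:270,200:340]
cv2.imwrite(f"pics/{n}4.png",cv2.resize(c,None,fx=5,fy=5,interpolation=cv2.INTER_CUBIC))
E
```

```text
t: 12.22
tcp_pos: [542.8, 60.7, 114.7]
tool_rot: [3.129, -0.003, -1.052]
force: [-1.0, 1.4, 0.1]
opening: 61.7
pos [542.8  60.7 114.7] rot [ 3.129e+00 -3.000e-03 -1.052e+00] q [-0.1   0.21  1.78 -0.01  1.16  0.95] F [-1.   1.4  0.1] M [0.31 0.23 0.3 ] op 61.7
dpos [2.7 2.3 2.8] rotdeg [  0.36  -0.78 100.17]
[-0.004, -0.023, -0.019, 0.001, -0.0022, 0.2783]
```

View pics/scene4.png

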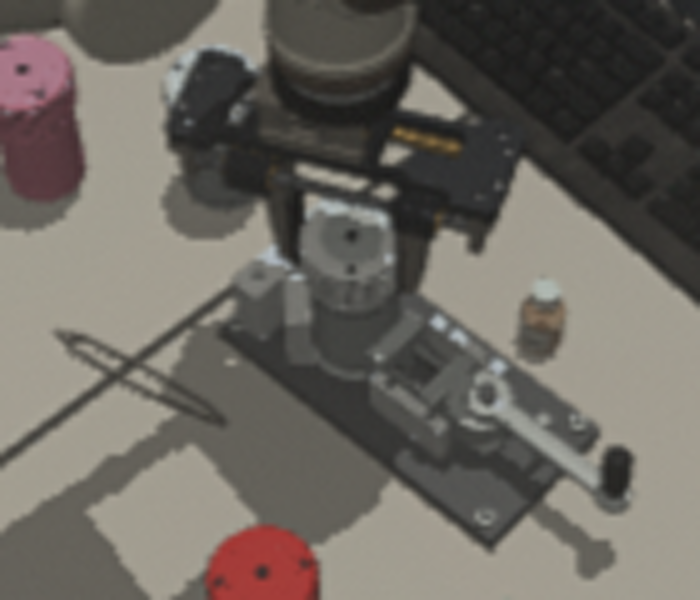

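```bash
python3 -m inch '[-1,0,-0.005,0.001,0,0,0.029,-1,0,-0.005,0.001,0,0,0.029,-1,0,-0.005,0.001,0,0,0.029,-1,0,-0.005,0.001,0,0,0.029,-1,0,-0.005,0.001,0,0,0.029]'; python3 go.py 545.5 63 117.5 -2.8 1;python3 -m inch '[-1,0,0,0.001,0,0,0.029,-1,0,0,0.001,0,0,0.029,-1,0,0,0.001,0,0,0.029,-1,0,0,0.001,0,0,0.029]';  python3 go.py 546 62 117.5 -2.8 1
```

```text
t: 12.9
tcp_pos: [543.0, 62.6, 113.8]
tool_rot: [3.128, -0.014, -1.974]
force: [-2.8, 1.6, 2.1]
opening: 61.4
pos [543.   62.6 113.8] rot [ 3.128 -0.014 -1.974] q [-0.1   0.22  1.77 -0.01  1.17  1.88] F [-2.8  1.6  2.1] M [0.59 0.43 0.25] op 61.4
dpos [2.5 0.4 3.7] rotdeg [ 0.41 -1.06 47.33]
[-0.009, -0.014, -0.025, 0.0011, -0.0029, 0.1315]
t: 13.4
tcp_pos: [543.9, 63.6, 113.1]
tool_rot: [3.141, -0.016, -2.713]
force: [1.1, 1.0, -1.8]
opening: 61.5
pos [543.9  63.6 113.1] rot [ 3.141 -0.016 -2.713] q [-0.1   0.22  1.77 -0.01  1.16  2.62] F [ 1.1  1.  -1.8] M [ 0.33 -0.22  0.29] op 61.5
dpos [ 2.1 -1.6  4.4] rotdeg [ 0.02 -0.89  4.96]
[-0.008, -0.015, -0.029, 0.0, -0.0025, 0.0138]
```

```bash
python3 -m inch '[-1,0,0,0.001,0,0,0.025,-1,0,0,0,0,0,0,1,0,0,0,0,0,0,1,0,0,0,0,0,0,1,0,0,0,0,0,0]';  python3 go.py 546 62 113 2.8 1
```

```text
t: 14.02
tcp_pos: [544.4, 63.4, 113.0]
tool_rot: [-3.14, -0.014, -2.862]
force: [1.0, -0.3, -0.3]
opening: 89.7
pos [544.4  63.4 113. ] rot [-3.14  -0.014 -2.862] q [-0.1   0.22  1.77 -0.01  1.16  2.76] F [ 1.  -0.3 -0.3] M [ 0.05  0.04 -0.  ] op 89.7
dpos [ 1.6 -1.4 -0. ] rotdeg [-0.37 -0.76 35.59]
[-0.008, -0.012, 0.0, -0.001, -0.0021, 0.0989]
```

```bash
python3 -m inch '[1,-0.008,-0.012,0,-0.001,-0.002,-0.029,1,0,0,0,0,0,-0.029,1,0,0,0,0,0,-0.029,1,0,0,0,0,0,-0.029,1,0,0,0,0,0,-0.029]'; python3 -m inch '[1,0,0,0,0,0,-0.029,1,0,0,0,0,0,-0.029,1,0,0,0,0,0,-0.029,1,0,0,0,0,0,-0.029,1,0,0,0,0,0,-0.029]'; python3 go.py 546 62 113 1.1 5
```

```text
t: 14.65
tcp_pos: [546.3, 61.7, 113.2]
tool_rot: [3.137, 0.003, -1.923]
force: [0.5, 0.2, -1.0]
opening: 91.9
t: 15.28
tcp_pos: [546.5, 61.5, 113.4]
tool_rot: [3.142, 0.005, -0.985]
force: [0.1, -0.5, 0.5]
opening: 92.1
pos [546.5  61.5 113.4] rot [ 3.142  0.005 -0.985] q [-0.11  0.22  1.77  0.    1.15  0.87] F [ 0.1 -0.5  0.5] M [-0.02  0.16  0.02] op 92.1
dpos [-0.5  0.5 -0.4] rotdeg [  -0.3     0.18 -119.48]
[-0.001, 0.0, 0.001, -0.0002, 0.0001, -0.0664]
[-0.001, -0.0, 0.001, -0.0002, 0.0001, -0.0664]
[-0.001, -0.001, 0.001, -0.0002, 0.0001, -0.0664]
[-0.0, -0.001, 0.001, -0.0002, 0.0001, -0.0664]
[-0.0, -0.001, 0.001, -0.0002, 0.0001, -0.0664]
```

```bash
python3 -m inch '[1,0,0,0,0,0,-0.029,1,0,0,0,0,0,-0.029,1,0,0,0,0,0,-0.029,1,0,0,0,0,0,-0.029,1,0,0,0,0,0,-0.029]'; python3 -m inch '[1,0,0,0,0,0,-0.029,1,0,0,0,0,0,-0.029,1,0,0,0,0,0,-0.029,1,0,0,0,0,0,-0.029,1,0,0,0,0,0,-0.029]';python3 -m inch '[1,0,0,0,0,0,-0.029,1,0,0,0,0,0,-0.029,1,0,0,0,0,0,0,-1,0,0,0,0,0,0]' 25; python3 -m inch '[-1,0,0,0,0,0,0,-1,0,0,0,0,0,0,-1,0,0,0,0,0,0,-1,0,0,0,0,0,0]'; python3 go.py 546 62 113 1.1 1
```

```text
t: 15.9
tcp_pos: [546.7, 61.3, 113.6]
tool_rot: [-3.138, 0.003, -0.048]
force: [0.2, -0.7, 0.3]
opening: 92.1
t: 16.52
tcp_pos: [546.8, 61.1, 113.8]
tool_rot: [-3.138, -0.001, 0.89]
force: [-0.1, -0.1, 0.6]
opening: 92.0
t: 17.02
tcp_pos: [547.0, 61.0, 113.9]
tool_rot: [-3.139, -0.003, 1.261]
force: [0.5, 0.1, -0.0]
opening: 83.7
t: 17.52
tcp_pos: [546.9, 60.9, 114.0]
tool_rot: [-3.139, -0.002, 1.258]
force: [-0.1, -1.1, -0.6]
opening: 61.3
pos [546.9  60.9 114. ] rot [-3.139e+00 -2.000e-03  1.258e+00] q [-0.11  0.22  1.77  0.    1.15 -1.37] F [-0.1 -1.1 -0.6] M [ 0.07  0.05 -0.03] op 61.3
dpos [-0.9  1.1 -1. ] rotdeg [-0.17 -0.12  9.03]
[0.005, -0.008, 0.007, -0.0005, -0.0003, 0.0251]
```

Regripped. Continuing to turn while watching the torque.

```bash
python3 -m inch '[-1,0,0,0.001,0,0,0.029,-1,0,0,0.001,0,0,0.029,-1,0,0,0.001,0,0,0.029,-1,0,0,0.001,0,0,0.029]'; python3 go.py 546 62 113 1.1 1;  python3 -m inch '[-1,0,0,0.001,0,0,0.029,-1,0,0,0.001,0,0,0.029,-1,0,0,0.001,0,0,0.029]'; python3 go.py 546 62 113 1.1 1
```

```text
t: 18.02
tcp_pos: [545.9, 59.5, 113.2]
tool_rot: [-3.14, 0.004, 0.509]
force: [-2.6, -1.9, 1.9]
opening: 61.7
pos [545.9  59.5 113.2] rot [-3.14   0.004  0.509] q [-0.11  0.22  1.77 -0.    1.15 -0.62] F [-2.6 -1.9  1.9] M [-0.17  0.24  0.29] op 61.7
dpos [ 0.1  2.5 -0.2] rotdeg [ -0.19   0.21 -33.87]
[0.009, -0.014, 0.002, -0.0005, 0.0006, -0.0941]
t: 18.4
tcp_pos: [544.6, 59.2, 112.7]
tool_rot: [3.139, 0.008, -0.054]
force: [-3.2, -0.7, 1.9]
opening: 61.6
pos [544.6  59.2 112.7] rot [ 3.139  0.008 -0.054] q [-0.11  0.22  1.78 -0.    1.16 -0.06] F [-3.2 -0.7  1.9] M [-0.13  0.27  0.25] op 61.6
dpos [1.4 2.8 0.3] rotdeg [ -0.16   0.48 -66.1 ]
[0.008, -0.019, -0.002, -0.0004, 0.0013, -0.1836]
```

```bash
python3 -m inch '[-1,0,-0.005,0.001,0,0,0.029,-1,0,-0.005,0.001,0,0,0.029,-1,0,-0.005,0.001,0,0,0.029]'; python3 go.py 546 62 113 1.1 1;  python3 -m inch '[-1,0,-0.005,0.001,0,0,0.029,-1,0,-0.005,0.001,0,0,0.029,-1,0,0,0.001,0,0,0.029]'; python3 go.py 546 62 113 1.1 1
```

```text
t: 18.77
tcp_pos: [543.4, 59.7, 112.2]
tool_rot: [3.129, 0.007, -0.616]
force: [-2.9, -1.5, 3.3]
opening: 61.6
pos [543.4  59.7 112.2] rot [ 3.129  0.007 -0.616] q [-0.11  0.22  1.78 -0.01  1.16  0.51] F [-2.9 -1.5  3.3] M [-0.41  0.54  0.34] op 61.6
dpos [2.6 2.3 0.8] rotdeg [  0.17   0.89 -98.32]
[0.005, -0.022, -0.006, 0.0005, 0.0025, -0.2731]
t: 19.15
tcp_pos: [542.5, 60.7, 111.7]
tool_rot: [3.123, 0.0, -1.179]
force: [-0.7, 1.8, 0.1]
opening: 61.5
pos [542.5  60.7 111.7] rot [ 3.123  0.    -1.179] q [-0.11  0.22  1.77 -0.01  1.16  1.08] F [-0.7  1.8  0.1] M [0.36 0.15 0.26] op 61.5
dpos [3.5 1.3 1.3] rotdeg [   0.55    1.25 -130.56]
[0.001, -0.025, -0.009, 0.0015, 0.0035, -0.3627]
```

```bash
python3 -m inch '[-1,0,-0.005,0.001,0.001,0,0.029,-1,0,-0.005,0.001,0.001,0,0.029]'; python3 go.py 546 62 113 1.1 1;  python3 -m inch '[-1,0,-0.005,0.001,0,0,0.029,-1,0,-0.005,0.001,0,0,0.029]'; python3 go.py 546 62 113 1.1 1
```

```text
t: 19.4
tcp_pos: [542.3, 61.6, 111.3]
tool_rot: [3.132, -0.004, -1.553]
force: [-3.5, 0.3, 3.4]
opening: 61.9
pos [542.3  61.6 111.3] rot [ 3.132 -0.004 -1.553] q [-0.11  0.22  1.78 -0.01  1.15  1.45] F [-3.5  0.3  3.4] M [0.16 0.67 0.26] op 61.9
dpos [3.7 0.4 1.7] rotdeg [   0.46    0.66 -152.03]
[-0.002, -0.025, -0.012, 0.0013, 0.0018, -0.4223]
t: 19.65
tcp_pos: [542.4, 62.5, 110.9]
tool_rot: [3.131, -0.007, -1.928]
force: [-1.7, 1.3, 1.9]
opening: 61.5
pos [542.4  62.5 110.9] rot [ 3.131 -0.007 -1.928] q [-0.1   0.22  1.78 -0.    1.16  1.83] F [-1.7  1.3  1.9] M [0.35 0.41 0.29] op 61.5
dpos [ 3.6 -0.5  2.1] rotdeg [   0.64    0.93 -173.52]
[-0.005, -0.023, -0.014, 0.0018, 0.0026, -0.482]
```

```bash
python3 -m inch '[-1,0,-0.003,0.001,0,0,0.02,-1,0,-0.003,0.001,0,0,0.02]'; python3 go.py 546 62 113 1.1 1;  python3 -m inch '[-1,0,-0.003,0.001,0,0,0.02,-1,0,-0.003,0.001,0,0,0.02]'; python3 go.py 546 62 113 1.1 1
```

```text
t: 19.9
tcp_pos: [543.5, 62.5, 110.9]
tool_rot: [3.134, -0.009, -2.184]
force: [-1.7, 0.6, 1.0]
opening: 61.6
pos [543.5  62.5 110.9] rot [ 3.134 -0.009 -2.184] q [-0.1   0.22  1.78 -0.    1.16  2.08] F [-1.7  0.6  1. ] M [0.21 0.18 1.12] op 61.6
dpos [ 2.5 -0.5  2.1] rotdeg [ -0.74  -0.75 171.83]
[-0.007, -0.016, -0.014, -0.0021, -0.0021, 0.4773]
t: 20.15
tcp_pos: [543.8, 62.8, 110.9]
tool_rot: [3.135, -0.012, -2.438]
force: [-1.3, 0.5, 1.9]
opening: 61.3
pos [543.8  62.8 110.9] rot [ 3.135 -0.012 -2.438] q [-0.1   0.22  1.77 -0.    1.16  2.34] F [-1.3  0.5  1.9] M [0.4  0.22 1.09] op 61.3
dpos [ 2.2 -0.8  2.1] rotdeg [ -0.81  -0.67 157.27]
[-0.008, -0.014, -0.014, -0.0023, -0.0019, 0.4369]
```

```bash
python3 - <<'E'
from h import *
for n in("scene","top"):
    p,d=read_camera(n);im=p[...,::-1]
    c=im[150:270,200:340] if n=="scene" else im[180:260,225:325]
    cv2.imwrite(f"pics/{n}5.png",cv2.resize(c,None,fx=5,fy=5,interpolation=cv2.INTER_CUBIC))
    W=cloud(n,d);m=(W[...,2]>112)&(W[...,2]<140)&(np.hypot(W[...,0]-546,W[...,1]-61)<25)
    P=W[m];print(P.mean(0),np.median(P[:,2]),len(P))
E
```

```text
[559.37546412  43.82849344 119.46192566] 119.28646071904554 10
[536.13119214  56.71154853 122.84528042] 123.30266015576169 18
```

View pics/scene5.png

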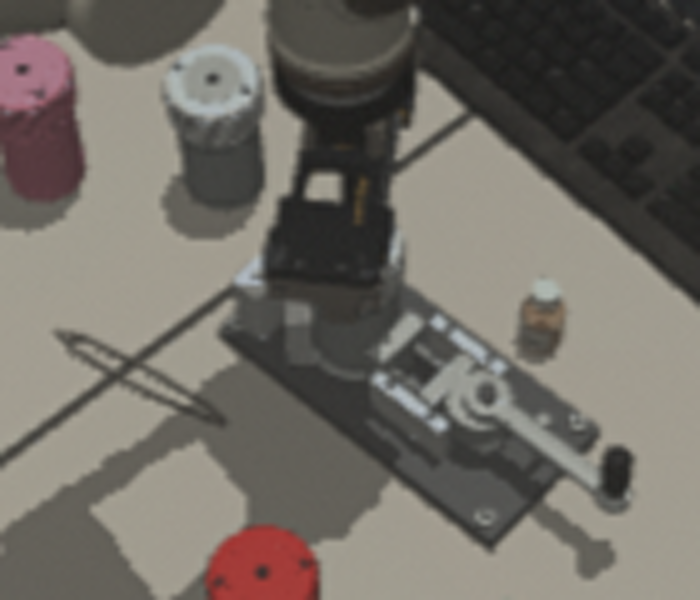

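Torque jumped from 0.28 to 1.1 Nm and the cap stopped sinking, so it's on the stop. Now I'll release, lift off and check.

```bash
python3 -m inch '[-1,0,0,0,0,0,0,1,0,0,0,0,0,0,1,0,0,0,0,0,0,1,0,0,0,0,0,0]'; python3 go.py 545 63 220 -2.42 4
```

```text
t: 20.75
tcp_pos: [544.0, 62.5, 110.7]
tool_rot: [3.136, -0.011, -2.433]
force: [0.3, 1.1, -0.3]
opening: 89.6
pos [544.   62.5 110.7] rot [ 3.136 -0.011 -2.433] q [-0.1   0.22  1.77 -0.    1.16  2.33] F [ 0.3  1.1 -0.3] M [ 0.04  0.19 -0.01] op 89.6
dpos [  1.    0.5 109.3] rotdeg [ 0.35 -0.62 -0.74]
[0.0, 0.001, -0.182, 0.0002, -0.0004, -0.0005]
[-0.0, 0.0, -0.182, 0.0002, -0.0004, -0.0005]
[-0.001, 0.0, -0.182, 0.0002, -0.0004, -0.0005]
[-0.001, -0.0, -0.182, 0.0002, -0.0004, -0.0005]
```

```bash
python3 -m inch '[1,0,0,-0.18,0,0,0,1,0,0,-0.18,0,0,0,1,0,0,-0.18,0,0,0,1,0,0,-0.18,0,0,0,1,0,0,0,0,0,0]';python3 -m inch '[1,0.2,0.17,0,0,0,0,1,0.2,0.17,0,0,0,0,1,0.2,0.17,0,0,0,0,1,0.15,0.12,0,0,0,0,1,0,0,0,0,0,0]'; python3 - <<'E'
from h import *
for n in("scene","top"):
    p,d=read_camera(n);im=p[...,::-1]
    c=im[150:270,200:340] if n=="scene" else im[180:260,225:325]
    cv2.imwrite(f"pics/{n}6.png",cv2.resize(c,None,fx=5,fy=5,interpolation=cv2.INTER_CUBIC))
    W=cloud(n,d);m=(W[...,2]>112)&(W[...,2]<140)&(np.hypot(W[...,0]-546,W[...,1]-61)<25)
    P=W[m];print(P.mean(0),np.median(P[:,2]),len(P))
    m=(np.hypot(W[...,0]-558,W[...,1]-208)<22)&(W[...,2]>90)&(W[...,2]<130);print("spare",W[m].mean(0),np.median(W[m][:,2]))
E
```

```text
t: 21.38
tcp_pos: [545.0, 62.5, 220.7]
tool_rot: [3.134, -0.012, -2.434]
force: [0.8, 0.4, -0.9]
opening: 91.8
t: 22.0
tcp_pos: [391.2, 61.3, 214.9]
tool_rot: [3.127, -0.018, -2.435]
force: [0.5, -0.6, -0.6]
opening: 91.7
[545.68517784  60.70829825 119.66892322] 119.48895576856683 193
spare [560.72625907 203.23778967 103.20710907] 104.3946606606662
[545.86190987  60.96292579 122.08804137] 121.88814588212317 147
spare [560.2434258  209.31147286 106.89375956] 107.56955289179828
```

View pics/scene6.png

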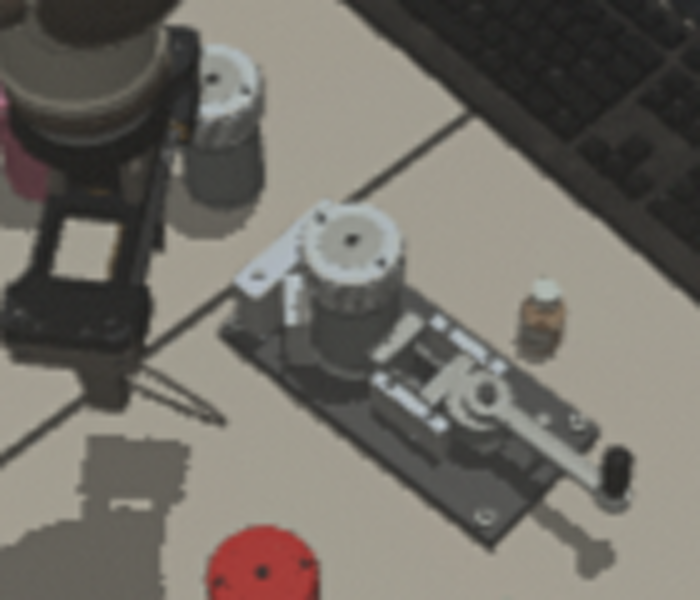

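View pics/top6.png

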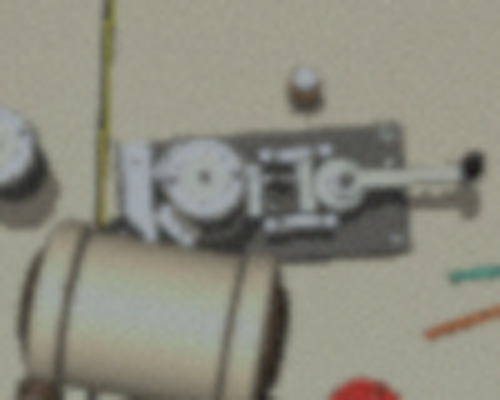

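```bash
python3 -m inch '[1,0,0,0,0,0,0,1,0,0,0,0,0,0]'; python3 -c "
from rig import *;print(sign_off());print(get_state()['t'])"
```

```text
t: 22.35
tcp_pos: [394.2, 61.0, 215.1]
tool_rot: [3.127, -0.018, -2.435]
force: [-0.8, 0.7, -0.1]
opening: 91.9
the job is handed in; nothing more can be done
None
the job is handed in; nothing more can be done
```

I swung the cam lever round to its stop pin, then screwed the cap home in two grips of about 5.6 and 3.2 rad. After that I let go, drew the arm back and handed the job in at about 22.4 s.

**Last checks:**
- **Cap:** The turning torque rose from about 0.28 to 1.1 Nm and the cap stopped sinking. From there the tool turned about 0.4 rad further with no more sinking, so the grip slipped on the cap or the vessel turned slightly in the clamp; I didn't check which. The cap top measured 119.5 mm in the scene camera and 121.9 mm in the top camera, against 120.5 mm when home. The two disagree by 2.4 mm, about the calibration error, and average 120.7 mm.
- **Lever:** It met a hard stop at about 40 N, and in the last pictures it still lies where I left it. I measured 273° for the stop direction where I expected 275°, which is within my error for the holder's pose.
- **Clamping force:** I could not measure the pad's force on the vessel; I take it from the lever being at its stop.
- **Vessel and bystanders:** In the last pictures the vessel stands upright in the V-jaw. The spare vessel and vial have not moved. The arm covered part of the tweezers, but the part that shows is where it was. I did not look at the amber bottles again, but the arm never went near them.

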